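# Seat the keyed vacuum filter in its notched housing

## Robot

A 6-joint arm with a two-finger parallel gripper is mounted at the origin on the work surface. World frame = base frame: x ahead of the robot, y to its left, z up, the work surface at z = 0. Lengths are in m, angles in rad, forces in N, time in s.
With the tool pointing down it reaches from about 0.35 to 0.775 m from the base axis. Payload 7.3 kg.
Tool frame: the origin (TCP) lies midway between the tips of the shut fingers; the grasp point (between the pads) lies 19 mm behind it (robot.grasp_offset is the z of the grasp point in the tool frame, in m); z points along the fingers, y is the direction in which the jaws open and shut (so a half turn about z gives the same grasp; the last joint's range is limited). The gripper opens to 92 mm and grips with 3 to 60 N. Pads are 19 mm wide; open, the fingers measure 130 mm over their backs; the gripper's body (75 mm by 190 mm) begins 47 mm behind the grasp point.
Start: joints at [-1.398, 0.342, 1.524, -0, 1.275, -0.146], TCP at [0.165, -0.499, 0.227] pointing down, gripper open.
Joint ranges: [-2.53, 2.53], [-0.77, 2.02], [0.04, 2.7], [-1, 4.14], [0.28, 2.66], [-3.11, 3.11]. Speed limits (rad/s): [2.57, 2.57, 3.14, 3.14, 3.14, 3.14].

## Interface

Orientations are given as [roll, pitch, yaw] about the fixed x, y, z axes, in that order (R = Rz(yaw) Ry(pitch) Rx(roll)).
In Python, from cell import observe, imaging, workorder, robot gives the robot as it stands. The module is installed in compiled form; this text tells all that it offers.
- The arm moves only by the tool send_rows, never from a script. Its argument "series" is a list of rows, each a list of 7 numbers: the shift along the tool's x, y, z in m, then the turn, a rotation vector about the tool's x, y, z in rad, then the closure, from 0 (fully open) to 1 (shut). A call has 1 to 5 rows; each row shifts and turns the commanded pose from where the row before left it, along the tool's axes as they then stand; what a row does not reach is not made up. A row lasts 1/12 s, in which the tool goes at most 41.7 mm and 7.16 degrees, less where a joint would pass 70% of its speed; a pose out of reach is approached as far as the arm can. A call is refused whole if a number of a shift passes 0.0417 or a number of a turn 0.125, either way. A call with a gripper value outside its range is refused whole. The fingers move at their own pace and stop on an object; "newtons" is the grip in N (left out, the last holds). Time passes only in rows, so rows that do not move let the fingers close. It gives the time, the measured TCP pose, the force and the opening at its end, in the units of the state.
- observe(): the state, without advancing time (a new reading comes with each control period).
- imaging.read_camera(name): name is "side" or "top" or "wrist"; returns a dict with "color" (400x640x3 uint8, red, green, blue), "range_z" (400x640 float32, m along the optical axis (not along the pixel's ray), 0 where there is no reading), "vfov" (degrees; the focal length in pixels is half the picture's height over the tangent of half this angle, whatever the lens; pixels are square), "cx", "cy" (the principal point, pixels), "T" (4x4, takes a point from camera to world coordinates). Camera axes: x right, y down, z forward; pixel columns grow to the right and rows downward; lengths in m; the calibration is good to about 2 mm. A picture is of the moment at which its call begins.
- workorder.hand_in(): hands the job in, once; it reports no verdict.
The state is a dict: "time": time; "qpos": joint angles; "qvel": joint speeds; "joint_efforts": joint torques, N m; "tool_pos": TCP position; "tool_rot": TCP orientation; "contact_force": force on the tool from outside, world axes, zero at the start; "torque": the same for the moment, N m; "opening": finger opening in m.
Only numpy, scipy, OpenCV 4.12 (cv2) and the standard library are available. Lean on these libraries where they do the work, as an engineer would, in place of code of your own. Each camera call takes 0.05 s, during which the arm holds its last target.

## Task

Fit the filter that has the key rib on its side into the open round filter housing: pick it up by the bar on its top, turn it so that the rib lines up with the notch in the housing's collar, and lower it, without dropping it, until it stands upright and fully home, then let go. Leave the other filter, the plain one without a rib, where it stands.

Things in the scene. Friction and masses are not known exactly. Their poses are not given: they have to be found in the camera images.
- keyed_filter: Filter to fit: pleated off-white cylinder with white end caps 64 mm wide, loose, upright, 0.16 kg or so. Origin: centre of underside, z up. Top cap's top at z 68 mm; on it a grip bar, 22 mm wide (y), 44 long (x), 36 high, top at z 104. One key rib, 12 mm wide, on the side towards its +x, out to 54 mm from the axis, z 28 to 68 mm. Grip the bar across its 22 mm.
- key_end (a point): The outer end of the key rib, at its top: 54 mm from the keyed filter's axis along the filter's +x, 68 mm above the filter's underside.
- housing: White round filter housing, fixed: base 132 mm wide, 10 mm thick; on it a collar, bore 80 mm, outer radius 54, rim at z 62 mm. Origin: centre of underside, on the counter. Towards its +x a 34 mm wide notch cuts the collar from rim to base, between straight cheeks. A filter fully home stands on the bore floor (z 10 mm), rib in the notch, top of its cap 16 mm above the rim.
- plain_filter: The other filter, to be left alone: the same cartridge and grip bar (64 mm across, 104 mm high over all), but without any rib on its side. Origin at the centre of its underside.
There are look-alikes about, which are no part of the job. Leave any blue look-alike of the keyed_filter alone.

How it is judged:
By the outcome, as a careful person would: the job done as asked, in the order asked, and still so for the second after the job is handed in, with the robot touching nothing.
It also fails if it takes over 45 s, if anything falls off the work surface, if the arm or the gripper's body presses on something with over 40 N, if the wrist force passes 120 N, or if a joint passes its speed limit or range.

## Working session

There is one attempt and no reset: what is moved stays moved. The work goes in short steps, Python scripts to look and compute and a tool call to move; the robot and the scene stay as the last step left them, time stands still between calls to the robot, and variables do not carry over. Pictures are saved under pics/ and viewed, and the job is handed in when it is done.

Besides the shell and the picture viewer there is one more tool, called after "Call:" as name(argument=value, ...), one argument or row to a line, values as JSON. send_rows: Moves the arm, as the interface text tells. Its arguments: {"type":"object","properties":{"series":{"type":"array","items":{"type":"array","items":{"type":"number"}}},"newtons":{"type":"number"}},"required":["series"]}

```bash
mkdir -p pics
cat > h.py <<'E'
import numpy as np, cv2
from cell import observe, imaging, workorder, robot
def cam(n):
    d=imaging.read_camera(n); return d
def save(d,f): cv2.imwrite('pics/'+f,d['color'][:,:,::-1])
def pts(d):
    z=d['range_z']; H,W=z.shape; f=H/2/np.tan(np.radians(d['vfov'])/2)
    u,v=np.meshgrid(np.arange(W),np.arange(H))
    P=np.stack([(u-d['cx'])/f*z,(v-d['cy'])/f*z,z,np.ones_like(z)],-1)@np.array(d['T']).T
    P=P[...,:3].copy(); P[z<=0]=np.nan; return P
E
python3 - <<'E'
from h import *
import pickle
D={}
for n in('top','side','wrist'):
    d=cam(n); save(d,n+'0.png'); D[n]=d; print(n,d['vfov'],d['cx'],d['cy'],np.round(d['T'],3).tolist())
pickle.dump(D,open('d0.pkl','wb'))
print(observe(), robot.grasp_offset)
E
```

```text
top 56.363706031898275 321.8012566806042 197.30000160414994 [[-0.018, -0.982, 0.185, 0.377], [-0.999, 0.026, 0.04, -0.044], [-0.044, -0.184, -0.982, 0.824], [0.0, 0.0, 0.0, 1.0]]
side 56.44664440655304 316.94297845661924 199.11170551794785 [[-0.998, -0.036, 0.06, 0.461], [-0.07, 0.548, -0.834, 0.621], [-0.002, -0.836, -0.549, 0.515], [0.0, 0.0, 0.0, 1.0]]
wrist 58.505774550134625 317.87673708055394 206.52678616739945 [[0.312, -0.918, -0.244, 0.231], [-0.95, -0.302, -0.077, -0.476], [-0.003, 0.256, -0.967, 0.384], [0.0, 0.0, 0.0, 1.0]]
{'time': 0.15, 'qpos': array([-1.39797296e+00,  3.42574927e-01,  1.52473628e+00,  3.98978630e-07,
        1.27537339e+00, -1.46020298e-01]), 'qvel': array([-6.41721086e-04, -2.98948618e-03, -3.10441877e-03,  2.98593482e-05,
        1.15835840e-04, -2.02453378e-06]), 'joint_efforts': array([ 1.87307007e-03, -4.31470907e+01, -2.44351369e+01,  7.18201208e-02,
        5.37630392e-02, -8.57316036e-05]), 'tool_pos': array([ 0.16453553, -0.49826816,  0.22621965]), 'tool_rot': array([-3.14051239e+00, -1.59256941e-04,  3.18843463e-01]), 'contact_force': array([0.11884394, 0.4043674 , 0.07031628]), 'torque': array([-0.01630458,  0.02908005,  0.01319863]), 'opening': 0.09191798884077486} -0.0188
```

View pics/top0.png

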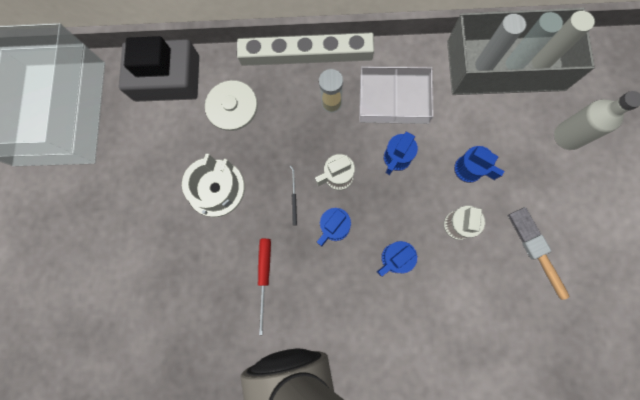

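View pics/side0.png

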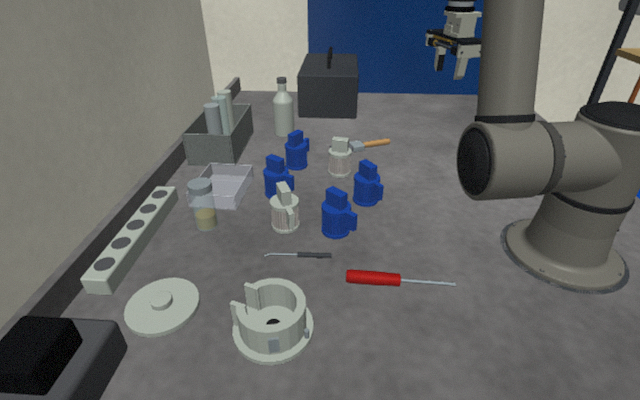

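View pics/wrist0.png

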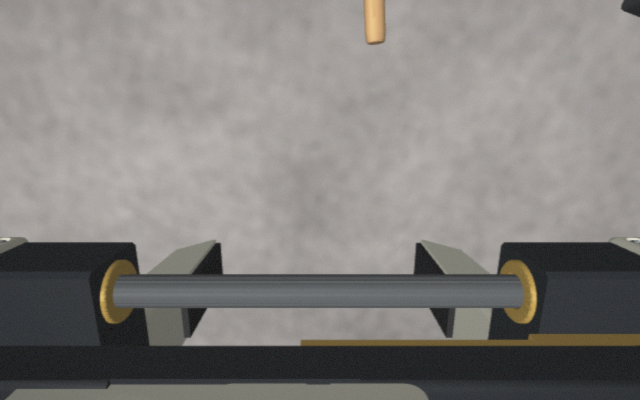

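Run:
```python
import pickle; from h import *
D=pickle.load(open('d0.pkl','rb'))
t=D['top']; s=D['side']
a=cv2.resize(t['color'][140:230,170:250],(560,630)[::1],interpolation=cv2.INTER_CUBIC)[:,:]
c1=cv2.resize(t['color'][145:205,300:380],(400,300),interpolation=cv2.INTER_CUBIC)
c2=cv2.resize(t['color'][190:250,430:510],(400,300),interpolation=cv2.INTER_CUBIC)
c3=cv2.resize(s['color'][170:250,250:357],(400,300),interpolation=cv2.INTER_CUBIC)
c4=cv2.resize(t['color'][145:220,165:265],(400,300),interpolation=cv2.INTER_CUBIC)
im=np.vstack([np.hstack([c1,c2]),np.hstack([c3,c4])])
cv2.imwrite('pics/crop0.png',im[:,:,::-1])
P=pts(t)
for name,(u0,u1,v0,v1) in dict(key=(305,365,145,200),plain=(435,500,195,245),hous=(175,250,145,222)).items():
    Q=P[v0:v1,u0:u1]; h=Q[...,2]
    print(name, np.histogram(h[~np.isnan(h)],bins=np.arange(-.01,.13,.005)))
```

```text
key (array([   4, 1565,  775,   47,   12,   14,    8,   17,   16,    8,   13,
         10,    8,   16,   33,  409,   29,   13,   13,   15,   15,   11,
        229,   11,    0,    0,    0,    0]), array([-0.01 , -0.005,  0.   ,  0.005,  0.01 ,  0.015,  0.02 ,  0.025,
        0.03 ,  0.035,  0.04 ,  0.045,  0.05 ,  0.055,  0.06 ,  0.065,
        0.07 ,  0.075,  0.08 ,  0.085,  0.09 ,  0.095,  0.1  ,  0.105,
        0.11 ,  0.115,  0.12 ,  0.125,  0.13 ]))
plain (array([   3, 1569,  598,   72,   19,   21,   21,   22,   20,   16,   17,
          7,    7,   11,   45,  382,   25,   22,   23,   20,   24,   24,
        250,   17,    0,    0,    0,    0]), array([-0.01 , -0.005,  0.   ,  0.005,  0.01 ,  0.015,  0.02 ,  0.025,
        0.03 ,  0.035,  0.04 ,  0.045,  0.05 ,  0.055,  0.06 ,  0.065,
        0.07 ,  0.075,  0.08 ,  0.085,  0.09 ,  0.095,  0.1  ,  0.105,
        0.11 ,  0.115,  0.12 ,  0.125,  0.13 ]))
hous (array([   1, 1756, 1119,  695,  549,   81,   82,   92,   84,   84,   85,
         94,   90,  183,  753,    5,    0,    0,    0,    0,    0,    0,
          0,    0,    0,    0,    0,    0]), array([-0.01 , -0.005,  0.   ,  0.005,  0.01 ,  0.015,  0.02 ,  0.025,
        0.03 ,  0.035,  0.04 ,  0.045,  0.05 ,  0.055,  0.06 ,  0.065,
        0.07 ,  0.075,  0.08 ,  0.085,  0.09 ,  0.095,  0.1  ,  0.105,
        0.11 ,  0.115,  0.12 ,  0.125,  0.13 ]))
```

View pics/crop0.png

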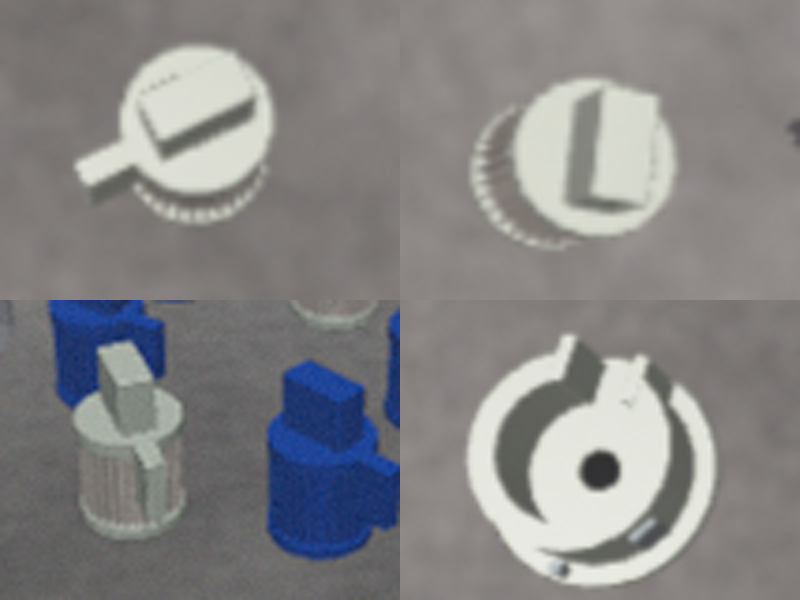

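Keyed filter: the off-white one at top (338,171), whose rib reaches to (320,180). The off-white one at (467,222) has no rib, so it is the plain one; the blue ones are look-alikes. The housing is at (213,187), with its notch towards the picture top. Now I'll measure the poses.

```bash
cat > m.py <<'E'
from h import *
from scipy.optimize import least_squares
def sel(P,c,r,lo,hi):
    Q=P.reshape(-1,3); Q=Q[~np.isnan(Q[:,2])]
    m=(np.hypot(*(Q[:,:2]-c).T)<r)&(Q[:,2]>lo)&(Q[:,2]<hi); return Q[m]
def rect(Q):
    # (center,size,angle of long axis)
    (c,s,a)=cv2.minAreaRect((Q[:,:2]*1000).astype(np.float32))
    a=np.radians(a)
    if s[0]<s[1]: a+=np.pi/2; s=s[::-1]
    return np.array(c)/1000,s,a
E
python3 - <<'E'
import pickle; from m import *
D=pickle.load(open('d0.pkl','rb'))
for n in('top','side'):
    P=pts(D[n]); 
    if n=='top': c0=P[171,340,:2]; h0=P[187,213,:2]
    bar=sel(P,c0,.06,.1,.108); cap=sel(P,c0,.08,.062,.073)
    print(n,'bar',len(bar),rect(bar),bar.mean(0))
    c,s,a=rect(bar)
    d=np.hypot(*(cap[:,:2]-c).T); rib=cap[d>.038]
    print(' cap n',len(cap),'z',np.median(cap[:,2]),'rib n',len(rib), rib.mean(0)-np.r_[c,0], 'ang',np.degrees(np.arctan2(*(rib.mean(0)[:2]-c)[::-1])),'bar ang',np.degrees(a))
    # cap disk outer circle
    disk=cap[d<.037]
    print(' disc', cv2.minEnclosingCircle((disk[:,:2]*1000).astype(np.float32)))
    rim=sel(P,h0,.085,.058,.067)
    def res(p):
        d=np.hypot(rim[:,0]-p[0],rim[:,1]-p[1])
        return np.maximum(0,.04-d)+np.maximum(0,d-.054)
    f=least_squares(res,[*h0],loss='soft_l1',f_scale=.002).x
    dd=np.hypot(*(rim[:,:2]-f).T)
    print(' rim n',len(rim),'c',f,'z',np.median(rim[:,2]),'r pct',np.percentile(dd,[1,5,50,90,99]))
    ck=rim[dd>.0555]; 
    loc=ck[:,:2]-f; print(' cheeks',len(ck),'mean dir',np.degrees(np.arctan2(*loc.mean(0)[::-1])))
    ang=np.degrees(np.arctan2(rim[:,1]-f[1],rim[:,0]-f[0])); print(' hist',np.histogram(ang,bins=np.arange(-180,181,10))[0].tolist())
    base=sel(P,h0,.085,.006,.014); print(' base',cv2.minEnclosingCircle((base[:,:2]*1000).astype(np.float32)), np.median(base[:,2]))
E
```

```text
top bar 240 (array([ 0.58007538, -0.04994993]), (44.17961120605469, 22.435630798339844), np.float64(2.011858114283837)) [ 0.57961074 -0.04987838  0.10311281]
 cap n 496 z 0.06721997369136218 rib n 86 [-0.04826815  0.0274191   0.06727928] ang 150.40091770254918 bar ang 115.27097892761232
 disc ((579.0289916992188, -47.448097229003906), 34.0510139465332)
 rim n 883 c [0.56153783 0.23052204] z 0.06156912697895589 r pct [0.03906544 0.04062661 0.0483834  0.05422076 0.05963768]
 cheeks 33 mean dir -8.147227506295417
 hist [25, 29, 29, 28, 28, 28, 29, 25, 27, 26, 25, 24, 22, 33, 12, 0, 0, 3, 34, 26, 26, 24, 28, 26, 26, 27, 28, 26, 29, 27, 29, 26, 27, 26, 26, 29]
 base ((558.886962890625, 230.85824584960938), 66.16923522949219) 0.009787721589152143
side bar 116 (array([ 0.5831889 , -0.05143475]), (46.645389556884766, 21.694435119628906), np.float64(1.9810428437580982)) [ 0.5825709  -0.0490664   0.10207301]
 cap n 353 z 0.06632825733310987 rib n 74 [-0.05268256  0.02821328  0.06586811] ang 151.82945319311526 bar ang 113.5053939819336
 disc ((581.6284790039062, -47.925724029541016), 33.230567932128906)
 rim n 1406 c [0.56424587 0.23035992] z 0.060721534498136026 r pct [0.03896039 0.04050132 0.04832737 0.05438115 0.0600419 ]
 cheeks 59 mean dir -15.539390353795262
 hist [36, 36, 37, 40, 36, 38, 30, 35, 33, 36, 38, 36, 32, 50, 24, 0, 0, 2, 57, 40, 39, 42, 45, 43, 50, 56, 49, 55, 49, 54, 56, 51, 49, 46, 45, 41]
 base ((562.4756469726562, 231.50698852539062), 65.60298919677734) 0.008857423789931984
```

```bash
cat >> m.py <<'E'
def rim_fit(P,h0,lo=.058,hi=.067):
    rim=sel(P,h0,.085,lo,hi)
    best=None
    def res(p):
        d=np.hypot(rim[:,0]-p[0],rim[:,1]-p[1]); return np.maximum(0,.04-d)+np.maximum(0,d-.054)
    f=least_squares(res,[*h0],loss='soft_l1',f_scale=.002).x
    out=[]
    for th in np.radians(np.arange(-60,30,.5)):
        x=(rim[:,0]-f[0])*np.cos(th)+(rim[:,1]-f[1])*np.sin(th); y=-(rim[:,0]-f[0])*np.sin(th)+(rim[:,1]-f[1])*np.cos(th)
        yy=y[(x>.025)]
        out.append((np.sum(np.maximum(0,.0175-abs(yy))),np.degrees(th), yy[yy>0].min() if (yy>0).any() else 9, yy[yy<0].max() if (yy<0).any() else -9))
    m=min(o[0] for o in out); g=[o for o in out if o[0]<=m+.002]
    return f,g[0],g[len(g)//2],g[-1]
def key_fit(P,c0,z0=0):
    bar=sel(P,c0,.05,z0+.1,z0+.108); c,s,a=rect(bar)
    cap=sel(P,c,.058,z0+.062,z0+.072); d=np.hypot(*(cap[:,:2]-c).T); rib=cap[d>.037]
    return c,s,np.degrees(a),len(rib),np.degrees(np.arctan2(*(rib.mean(0)[:2]-c)[::-1])), np.percentile(d,99.5)
E
python3 - <<'E'
import pickle; from m import *
D=pickle.load(open('d0.pkl','rb'))
for n in('top','side'):
    P=pts(D[n]); print(n,key_fit(P,[.581,-.05])); print(rim_fit(P,np.array([.562,.2305])))
E
```

```text
top (array([ 0.58007538, -0.04994993]), (44.17961120605469, 22.435630798339844), np.float64(115.27097892761232), 52, np.float64(115.46570728495932), np.float64(0.05337799394163749))
(array([0.56153783, 0.23052204]), (np.float64(0.003937432733569866), np.float64(-18.5), np.float64(0.01686098991304896), np.float64(-0.016456885663682516)), (np.float64(0.003558177613886864), np.float64(-18.0), np.float64(0.01644257417217805), np.float64(-0.01688946553385913)), (np.float64(0.003558177613886864), np.float64(-18.0), np.float64(0.01644257417217805), np.float64(-0.01688946553385913)))
side (array([ 0.5831889 , -0.05143475]), (46.645389556884766, 21.694435119628906), np.float64(113.5053939819336), 39, np.float64(114.01970277118443), np.float64(0.05508712953423223))
(array([0.56424587, 0.23035991]), (np.float64(0.009489155548846679), np.float64(-18.0), np.float64(0.01608399767330798), np.float64(-0.016184888208186636)), (np.float64(0.010868529582555648), np.float64(-17.5), np.float64(0.015756167894774326), np.float64(-0.016535574675808486)), (np.float64(0.010868529582555648), np.float64(-17.5), np.float64(0.015756167894774326), np.float64(-0.016535574675808486)))
```

Call:
send_rows(
  series=[
    [0.033,-0.018,0,0,0,0,0.5],
    [0.033,-0.018,0,0,0,0,0.5],
    [0.033,-0.018,0,0,0,0,0.5],
    [0.033,-0.018,0,0,0,0,0.5],
    [0.033,-0.018,0,0,0,0,0.5],
  ],
)

```text
time: 0.57
tool_pos: [0.2938, -0.3599, 0.2265]
tool_rot: [-3.141, 0.0, 0.318]
contact_force: [0.5, -0.4, 0.9]
opening: 0.0629
```

Call:
send_rows(
  series=[
    [0.033,-0.018,0,0,0,0,0.5],
    [0.033,-0.018,0,0,0,0,0.5],
    [0.033,-0.018,0,0,0,0,0.5],
    [0.033,-0.018,0,0,0,0,0.5],
    [0.033,-0.018,0,0,0,0,0.5],
  ],
)

```text
time: 0.98
tool_pos: [0.4224, -0.2225, 0.2267]
tool_rot: [-3.142, 0.0, 0.319]
contact_force: [0.6, -0.4, 0.5]
opening: 0.0464
```

Call:
send_rows(
  series=[
    [0.033,-0.018,0,0,0,0,0.5],
    [0.033,-0.018,0,0,0,0,0.5],
    [0.033,-0.018,0,0,0,0,0.5],
    [0,0,0,0,0,-0.12,0.5],
    [0,0,0,0,0,-0.12,0.5],
  ],
)

```text
time: 1.4
tool_pos: [0.4996, -0.1398, 0.2261]
tool_rot: [-3.141, 0.0, 0.568]
contact_force: [-0.6, 0.1, 0.0]
opening: 0.046
```

Call:
send_rows(
  series=[
    [0,0,0,0,0,-0.12,0.5],
    [0,0,0,0,0,-0.12,0.5],
    [0,0,0,0,0,-0.12,0.5],
    [0,0,0,0,0,-0.12,0.5],
    [0,0,0,0,0,-0.12,0.5],
  ],
)

```text
time: 1.82
tool_pos: [0.4985, -0.1418, 0.2264]
tool_rot: [-3.141, 0.0, 1.165]
contact_force: [-0.5, 0.3, 0.2]
opening: 0.046
```

Call:
send_rows(
  series=[
    [0,0,0,0,0,-0.12,0.5],
    [0,0,0,0,0,-0.12,0.5],
    [0,0,0,0,0,-0.12,0.5],
    [0,0,0,0,0,-0.12,0.5],
    [0,0,0,0,0,-0.12,0.5],
  ],
)

```text
time: 2.23
tool_pos: [0.4984, -0.1418, 0.2264]
tool_rot: [-3.141, -0.0, 1.765]
contact_force: [-0.3, 0.2, 0.2]
opening: 0.0458
```

Call:
send_rows(
  series=[
    [0,0,0,0,0,-0.12,0.5],
    [0,0,0,0,0,-0.12,0.5],
    [0.016,0.037,0,0,0,0,0.5],
    [0.016,0.037,0,0,0,0,0.5],
    [0.016,0.037,0,0,0,0,0.5],
  ],
)

```text
time: 2.65
tool_pos: [0.5803, -0.0515, 0.2267]
tool_rot: [-3.141, 0.0, 1.997]
contact_force: [0.7, -0.9, 1.5]
opening: 0.0459
```

Run:
```python
from m import *
d=cam('wrist'); save(d,'w1.png'); P=pts(d); print(observe()['tool_pos'],observe()['tool_rot'])
print(key_fit(P,[.581,-.05]))
import pickle
T=pickle.load(open('d0.pkl','rb'))['top']; P=pts(T)
# things above 60mm near jaw fingers
Q=sel(P,[.581,-.05],.12,.075,.12); th=np.radians(115)
x=(Q[:,0]-.5815)*np.cos(th)+(Q[:,1]+.0505)*np.sin(th); y=-(Q[:,0]-.5815)*np.sin(th)+(Q[:,1]+.0505)*np.cos(th)
m=(abs(y)>.02); i=np.argsort(np.hypot(x,y)+~m)[:5]; print(np.round(np.c_[x,y][i],3)); print('in finger strip',np.sort(abs(y[m&(abs(x)<.03)]))[:5])
```

```text
[ 0.58424186 -0.04563075  0.22619761] [ 3.13754348e+00 -1.87744147e-03  2.00109113e+00]
(array([ 0.5821828 , -0.05049143]), (43.795658111572266, 21.305238723754883), np.float64(114.8263397216797), 255, np.float64(114.14905203943985), np.float64(0.05275994314844067))
[[0.045 0.081]
 [0.046 0.083]
 [0.047 0.082]
 [0.042 0.085]
 [0.044 0.084]]
in finger strip []
```

View pics/w1.png

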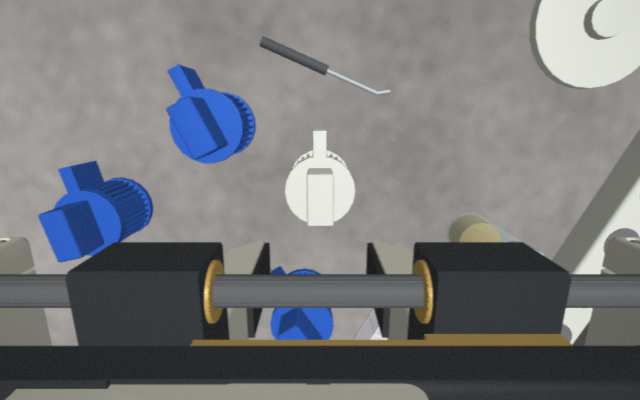

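Call:
send_rows(
  series=[
    [0,0,0.037,0,0,0,0.5],
    [0,0,0.037,0,0,0,0.5],
    [0,0,0,0,0,0,0.5],
    [0,0,0,0,0,0,0.5],
  ],
)

```text
time: 3.03
tool_pos: [0.5785, -0.0519, 0.1514]
tool_rot: [-3.138, -0.003, 1.999]
contact_force: [0.3, 0.1, 1.0]
opening: 0.0457
```

Call:
send_rows(
  series=[
    [0,0,0,0,0,0,0.5],
    [0,0,0,0,0,0,0.5],
  ],
)

```text
time: 3.2
tool_pos: [0.581, -0.0527, 0.1553]
tool_rot: [3.138, 0.003, 1.998]
contact_force: [0.7, -0.2, 1.0]
opening: 0.046
```

Call:
send_rows(
  series=[
    [0,0,0,0,0,0,0.5],
    [0,0,0,0,0,0,0.5],
  ],
)

```text
time: 3.37
tool_pos: [0.5804, -0.0525, 0.1545]
tool_rot: [3.139, 0.002, 1.998]
contact_force: [-0.5, 0.3, 0.4]
opening: 0.0459
```

Call:
send_rows(
  series=[
    [0.001,0.002,0.025,0,0,0,0.5],
    [0,0,0.025,0,0,0,0.5],
    [0,0,0.018,0,0,0,0.5],
    [0,0,0.01,0,0,0,0.5],
    [0,0,0,0,0,0,0.5],
  ],
)

```text
time: 3.78
tool_pos: [0.58, -0.0503, 0.0731]
tool_rot: [-3.139, -0.002, 1.999]
contact_force: [-0.6, 0.0, 0.3]
opening: 0.0458
```

Call:
send_rows(
  series=[
    [0,0,0,0,0,0,0.5],
    [0,0,0,0,0,0,0.5],
  ],
)

```text
time: 3.95
tool_pos: [0.5821, -0.0507, 0.0762]
tool_rot: [3.14, 0.002, 1.999]
contact_force: [-0.1, 0.1, 0.1]
opening: 0.0458
```

Run:
```python
from m import *
d=cam('wrist'); save(d,'w2.png'); d=cam('side');save(d,'s2.png'); o=observe(); print(o['tool_pos'],o['tool_rot'],o['contact_force'])
```

```text
[ 0.58199911 -0.05063658  0.07617608] [3.13948354e+00 1.70132440e-03 1.99879332e+00] [ 0.14511217 -0.28438769  0.61443903]
```

View pics/w2.png

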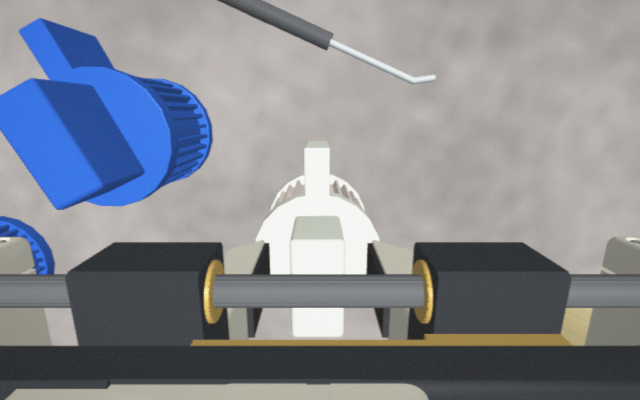

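View pics/s2.png

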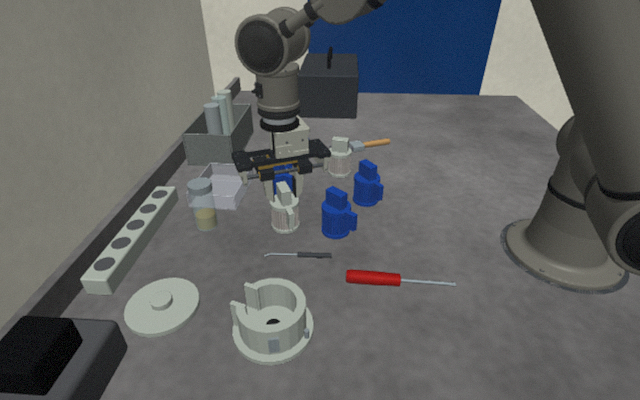

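The bar (wrist picture, 290–345, 218–335) is centred between the pads and the rib points at (317,150). I'll close now. Closing from 46 to 22 mm takes several rows.

Call:
send_rows(
  series=[
    [0,0,0,0,0,0,1],
    [0,0,0,0,0,0,1],
    [0,0,0,0,0,0,1],
    [0,0,0,0,0,0,1],
    [0,0,0,0,0,0,1],
  ],
  newtons=30,
)

```text
time: 4.47
tool_pos: [0.5812, -0.0504, 0.0749]
tool_rot: [3.141, 0.0, 1.999]
contact_force: [1.1, -0.2, -0.8]
opening: 0.0217
```

Call:
send_rows(
  series=[
    [0,0,0,0,0,0,1],
    [0,0,-0.01,0,0,0,1],
    [0,0,-0.02,0,0,0,1],
    [0,0,-0.025,0,0,0,1],
    [0,0,-0.025,0,0,0,1],
  ],
)

```text
time: 4.88
tool_pos: [0.5804, -0.0503, 0.1555]
tool_rot: [-3.14, -0.001, 1.999]
contact_force: [1.3, -0.2, -2.4]
opening: 0.0218
```

Call:
send_rows(
  series=[
    [0,0,-0.025,0,0,0,1],
    [0,0,-0.025,0,0,0,1],
    [0,0,-0.02,0,0,0,1],
    [0,0,-0.01,0,0,0,1],
    [0,0,0,0,0,0,1],
  ],
)

```text
time: 5.3
tool_pos: [0.582, -0.0506, 0.2374]
tool_rot: [3.138, 0.003, 1.999]
contact_force: [0.8, -0.1, -2.4]
opening: 0.0218
```

Run:
```python
from m import *
d=cam('wrist'); save(d,'w3.png'); o=observe(); print(o['tool_pos'],o['tool_rot'],o['contact_force'],o['opening'])
d=cam('side');save(d,'s3.png')
```

```text
[ 0.58121472 -0.05043756  0.23531508] [3.14048694e+00 9.62525774e-04 1.99881778e+00] [-0.04412127  0.73260306 -2.22373289] 0.021547646022962812
```

View pics/s3.png

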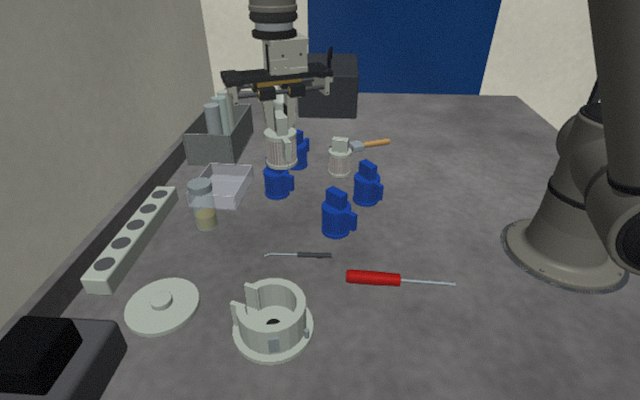

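View pics/w3.png

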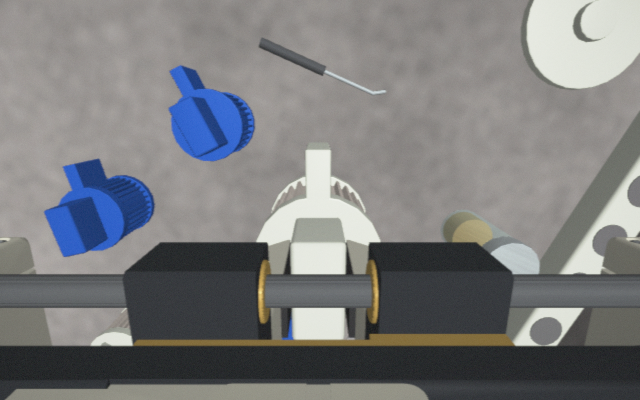

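Call:
send_rows(
  series=[
    [0.0132,0.005,0,0,0,0,1],
    [0.0263,0.01,0,0,0,0,1],
    [0.0263,0.01,0,0,0,0,1],
    [0.0263,0.01,0,0,0,0,1],
    [0.0263,0.01,0,0,0,0,1],
  ],
)

```text
time: 5.82
tool_pos: [0.5717, 0.0779, 0.2328]
tool_rot: [-3.138, -0.002, 1.999]
contact_force: [0.6, -0.2, -1.8]
opening: 0.0217
```

Call:
send_rows(
  series=[
    [0.0263,0.01,0,0,0,0,1],
    [0.0263,0.01,0,0,0,0,1],
    [0.0263,0.01,0,0,0,0,1],
    [0.0263,0.01,0,0,0,0,1],
    [0.0263,0.01,0,0,0,0,1],
  ],
)

```text
time: 6.23
tool_pos: [0.5624, 0.2184, 0.2327]
tool_rot: [-3.138, -0.001, 1.999]
contact_force: [0.3, 0.1, -3.3]
opening: 0.0218
```

Call:
send_rows(
  series=[
    [0.0131,0.005,0,0,0,0,1],
    [0,0,0,0,0,0.06,1],
    [0,0,0,0,0,0.115,1],
    [0,0,0,0,0,0.115,1],
    [0,0,0,0,0,0.115,1],
  ],
)

```text
time: 6.65
tool_pos: [0.562, 0.2306, 0.2331]
tool_rot: [-3.139, 0.001, 1.589]
contact_force: [0.5, 0.3, -2.2]
opening: 0.022
```

Call:
send_rows(
  series=[
    [0,0,0,0,0,0.115,1],
    [0,0,0,0,0,0.115,1],
    [0,0,0,0,0,0.115,1],
    [0,0,0,0,0,0.115,1],
    [0,0,0,0,0,0.115,1],
  ],
)

```text
time: 7.07
tool_pos: [0.5622, 0.2303, 0.2331]
tool_rot: [-3.14, 0.002, 1.013]
contact_force: [-0.4, -0.0, -2.1]
opening: 0.0217
```

Call:
send_rows(
  series=[
    [0,0,0,0,0,0.115,1],
    [0,0,0,0,0,0.115,1],
    [0,0,0,0,0,0.115,1],
    [0,0,0,0,0,0.115,1],
    [0,0,0,0,0,0.115,1],
  ],
)

```text
time: 7.48
tool_pos: [0.5622, 0.2303, 0.2331]
tool_rot: [-3.141, 0.003, 0.438]
contact_force: [0.7, -0.2, -2.6]
opening: 0.0216
```

Call:
send_rows(
  series=[
    [0,0,0,0,0,0.115,1],
    [0,0,0,0,0,0.115,1],
    [0,0,0,0,0,0.115,1],
    [0,0,0,0,0,0.115,1],
    [0,0,0,0,0,0.115,1],
  ],
)

```text
time: 7.9
tool_pos: [0.5622, 0.2303, 0.2331]
tool_rot: [3.14, 0.003, -0.137]
contact_force: [-0.6, 0.0, -1.8]
opening: 0.0219
```

Call:
send_rows(
  series=[
    [0,0,0,0,0,0.115,1],
    [0,0,0,0,0,0.068,1],
    [0,0,0,0,0,0,1],
    [0,0,0,0,0,0,1],
    [0,0,0,0,0,0,1],
  ],
)

```text
time: 8.32
tool_pos: [0.5626, 0.2304, 0.234]
tool_rot: [3.141, 0.001, -0.312]
contact_force: [0.6, 0.6, -3.1]
opening: 0.0221
```

Run:
```python
from m import *
o=observe(); print(o['qpos'],o['tool_pos'],o['tool_rot'],o['contact_force'],o['opening'])
for n in ('wrist','side','top'):
    d=cam(n); save(d,n[0]+'4.png'); P=pts(d); z0=o['tool_pos'][2]-.0755
    try:
        if n!='wrist': print(n,rim_fit(P,np.array([.563,.2305])))
    except Exception as e: print(e)
    t=o['tool_pos']; cap=sel(P,t[:2],.058,z0+.06,z0+.073); dd=np.hypot(*(cap[:,:2]-t[:2]).T); rib=cap[dd>.037]
    print(n,len(cap),np.median(cap[:,2]) if len(cap) else 0,'rib',len(rib),rib.mean(0) if len(rib) else 0,np.degrees(np.arctan2(*(rib.mean(0)[:2]-t[:2])[::-1])) if len(rib) else 0)
```

```text
[ 2.62701142e-01  4.92622086e-01  1.26685415e+00 -1.29327564e-04
  1.38351439e+00  2.14552110e+00] [0.56257705 0.23035832 0.23395657] [ 3.14072608e+00  1.10432672e-03 -3.11999938e-01] [ 0.57599951  0.61755275 -3.08780091] 0.022122213344484953
wrist 4587 0.2270250513784546 rib 939 [0.60608923 0.21788953 0.22677778] -15.990109899705935
side (array([0.56424216, 0.23038423]), (np.float64(0.008315204404240925), np.float64(-18.0), np.float64(0.01581473741555802), np.float64(-0.016671143371742372)), (np.float64(0.009254430348376232), np.float64(-17.5), np.float64(0.01548511317064339), np.float64(-0.016993152783849205)), (np.float64(0.009254430348376232), np.float64(-17.5), np.float64(0.01548511317064339), np.float64(-0.016993152783849205)))
side 891 0.2258918548561925 rib 69 [0.60666615 0.22156772 0.22363952] -11.275920150283573
top (array([0.56105625, 0.2304947 ]), (np.float64(0.007349401531359209), np.float64(-18.5), np.float64(0.016397140852096412), np.float64(-0.015461334754952406)), (np.float64(0.006725015256916746), np.float64(-18.0), np.float64(0.016048902540191604), np.float64(-0.0159011040630967)), (np.float64(0.007795830444375342), np.float64(-17.5), np.float64(0.015699442042222508), np.float64(-0.01633966244060296)))
top 110 0.2271065432882215 rib 2 [0.59900329 0.21784224 0.22720114] -18.962760694202668
```

View pics/w4.png

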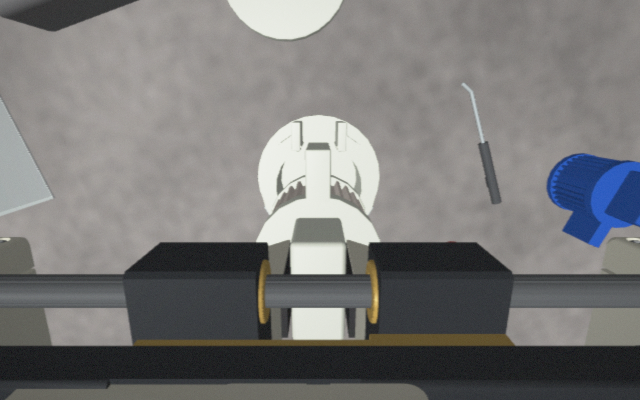

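View pics/s4.png

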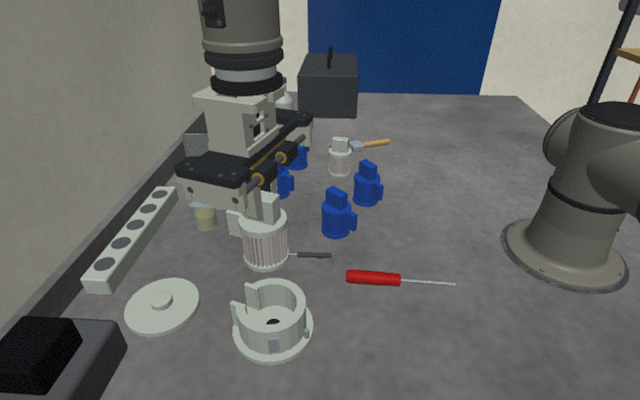

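View pics/t4.png

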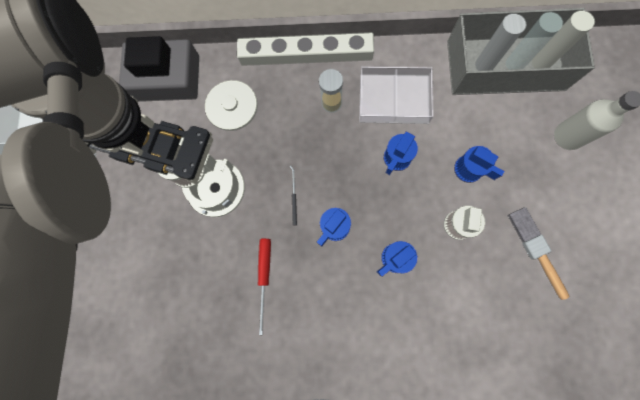

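Call:
send_rows(
  series=[
    [0,0,0.01,0,0,0,1],
    [0,0,0.02,0,0,0,1],
    [0,0,0.02,0,0,0,1],
    [0,0,0.02,0,0,0,1],
    [0,0,0.015,0,0,0,1],
  ],
)

```text
time: 8.88
tool_pos: [0.562, 0.2301, 0.1472]
tool_rot: [3.14, 0.002, -0.314]
contact_force: [0.4, 0.2, -1.0]
opening: 0.0219
```

Call:
send_rows(
  series=[
    [0,0,0.005,0,0,0,1],
    [0,0,0,0,0,0,1],
    [0,0,0,0,0,0,1],
    [0,0,0,0,0,0,1],
  ],
)

```text
time: 9.22
tool_pos: [0.5636, 0.2306, 0.1458]
tool_rot: [-3.14, -0.002, -0.314]
contact_force: [0.2, -0.1, -1.5]
opening: 0.0217
```

Run:
```python
from m import *
o=observe(); print(o['tool_pos'],o['tool_rot'],o['contact_force'],o['opening'])
for n in ('wrist','side'):
    d=cam(n); save(d,n[0]+'5.png')
a=cv2.imread('pics/w5.png')[80:300,180:460]; b=cv2.imread('pics/s5.png')[170:370,190:350]
cv2.imwrite('pics/c5.png',np.hstack([cv2.resize(a,(420,330)),cv2.resize(b,(264,330))]))
```

```text
[0.56361416 0.23057739 0.14583633] [-3.14044668e+00 -1.91087170e-03 -3.14064566e-01] [ 0.24127675 -0.05939685 -1.48121145] 0.021670400017928627
```

View pics/c5.png

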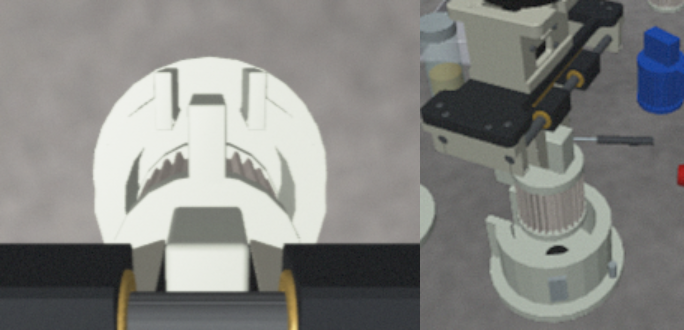

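Rib (crop 207,130) lies between the cheeks (178 and 248), and the filter is concentric with the collar. I'll lower further.

Call:
send_rows(
  series=[
    [0,0,0.01,0,0,0,1],
    [0,0,0.01,0,0,0,1],
    [0,0,0.01,0,0,0,1],
    [0,0,0.01,0,0,0,1],
    [0,0,0.008,0,0,0,1],
  ],
)

```text
time: 9.73
tool_pos: [0.5622, 0.2302, 0.0947]
tool_rot: [3.14, 0.002, -0.314]
contact_force: [-1.0, 0.4, -2.5]
opening: 0.0221
```

Call:
send_rows(
  series=[
    [0,0,0.003,0,0,0,1],
    [0,0,0.003,0,0,0,1],
    [0,0,0.002,0,0,0,1],
    [0,0,0,0,0,0,1],
  ],
)

```text
time: 10.07
tool_pos: [0.5629, 0.2304, 0.0885]
tool_rot: [3.141, 0.0, -0.314]
contact_force: [-0.5, 0.2, -1.7]
opening: 0.0213
```

Call:
send_rows(
  series=[
    [0,0,0.002,0,0,0,1],
    [0,0,0.001,0,0,0,1],
    [0,0,0,0,0,0,1],
  ],
)

```text
time: 10.32
tool_pos: [0.5629, 0.2304, 0.0857]
tool_rot: [-3.142, -0.0, -0.314]
contact_force: [-0.3, 1.3, -1.7]
opening: 0.022
```

Call:
send_rows(
  series=[
    [0,0,0.0007,0,0,0,1],
    [0,0,0,0,0,0,1],
    [0,0,0,0,0,0,1],
  ],
)

```text
time: 10.57
tool_pos: [0.563, 0.2304, 0.0851]
tool_rot: [-3.142, -0.0, -0.314]
contact_force: [-0.8, 0.0, -2.4]
opening: 0.0217
```

Call:
send_rows(
  series=[
    [0,0,0.0006,0,0,0,1],
    [0,0,0,0,0,0,1],
    [0,0,0,0,0,0,1],
  ],
)

```text
time: 10.82
tool_pos: [0.5631, 0.2304, 0.0848]
tool_rot: [-3.141, -0.001, -0.314]
contact_force: [-1.4, -0.7, 2.2]
opening: 0.022
```

Call:
send_rows(
  series=[
    [0,0,0,0,0,0,0.5],
    [0,0,0,0,0,0,0.5],
    [0,0,0,0,0,0,0.5],
    [0,0,0,0,0,0,0.5],
    [0,0,0,0,0,0,0.5],
  ],
)

```text
time: 11.23
tool_pos: [0.5629, 0.2304, 0.0843]
tool_rot: [3.142, -0.0, -0.314]
contact_force: [-0.3, 0.7, 0.6]
opening: 0.0451
```

Call:
send_rows(
  series=[
    [0,0,-0.01,0,0,0,0.5],
    [0,0,-0.03,0,0,0,0.5],
    [0,0,-0.04,0,0,0,0.5],
    [0,0,-0.04,0,0,0,0.5],
    [0,0,-0.03,0,0,0,0.5],
  ],
)

```text
time: 11.65
tool_pos: [0.5634, 0.2305, 0.2388]
tool_rot: [-3.139, -0.003, -0.314]
contact_force: [1.1, 0.1, 1.4]
opening: 0.0464
```

Call:
send_rows(
  series=[
    [-0.04,0,0,0,0,0,0.5],
    [-0.04,0,0,0,0,0,0.5],
    [-0.04,0,0,0,0,0,0.5],
    [0,0,0,0,0,0,0.5],
    [0,0,0,0,0,0,0.5],
  ],
)

```text
time: 12.07
tool_pos: [0.4474, 0.2682, 0.2358]
tool_rot: [-3.141, -0.001, -0.312]
contact_force: [0.6, 0.9, -0.5]
opening: 0.0459
```

Run:
```python
from m import *
o=observe(); print(o['tool_pos'],o['contact_force'],o['opening'])
for n in ('wrist','side','top'):
    d=cam(n); save(d,n[0]+'6.png'); P=pts(d)
    try: print(n,key_fit(P,[.563,.2305],.01))
    except Exception as e: print(n,e)
    c=[.563,.2305]; b=sel(P,c,.03,.105,.13); cp=sel(P,c,.032,.07,.085)
    print(len(b),'bar z',np.median(b[:,2]) if len(b) else 0,'cap z',np.median(cp[:,2]) if len(cp) else 0)
    for nm,q in (('bar',b[b[:,2]>.11] if len(b) else b),('cap',cp)):
        if len(q)>20:
            A=np.c_[q[:,:2]-c,np.ones(len(q))]; print(nm,'tilt deg',np.degrees(np.linalg.lstsq(A,q[:,2],rcond=None)[0][:2]))
a=cv2.imread('pics/w6.png'); b=cv2.imread('pics/s6.png')[200:370,190:350]
cv2.imwrite('pics/c6.png',np.hstack([cv2.resize(a,(480,300)),cv2.resize(b,(300,300))]))
```

```text
[0.44739858 0.26819945 0.23577671] [ 0.59468165  0.87167635 -0.45257603] 0.04591132924169896
wrist (array([0.5622005 , 0.23216884]), (43.78327941894531, 21.467069625854492), np.float64(161.66554260253906), 0, np.float64(nan), np.float64(0.03463367268545788))
1989 bar z 0.1138203692567431 cap z 0.07792881244518007
bar tilt deg [ 0.15268341 -0.14740926]
cap tilt deg [-0.10854288  0.16667659]
side (array([0.56182935, 0.2319691 ]), (43.491397857666016, 22.914234161376953), np.float64(162.40682983398438), 82, np.float64(-16.864874673956635), np.float64(0.053651156908354626))
413 bar z 0.11248603229227644 cap z 0.07690826993897595
bar tilt deg [ 0.0898313  -1.16608449]
cap tilt deg [-0.63871596 -3.47788848]
top (array([0.55926312, 0.23180084]), (43.79472732543945, 22.17241859436035), np.float64(161.65760040283203), 50, np.float64(-18.389119085468245), np.float64(0.05289471989382372))
263 bar z 0.11344260091572544 cap z 0.07763375196418537
bar tilt deg [0.23734234 1.51941454]
cap tilt deg [-0.88496287  1.94501776]m.py:28: RuntimeWarning: Mean of empty slice.
  return c,s,np.degrees(a),len(rib),np.degrees(np.arctan2(*(rib.mean(0)[:2]-c)[::-1])), np.percentile(d,99.5)
  ret = um.true_divide(
```

View pics/c6.png

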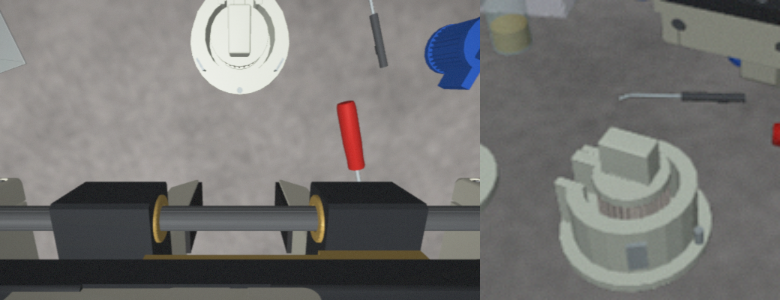

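The filter stands upright: cap top at 0.078 m (expected 0.078) and bar top at 0.114 m (expected 0.114). The rib is in the notch at about −18°, and the gripper is clear. Handing in.

```bash
python3 -c "
from h import *
print(workorder.hand_in())"
```

```text
the job is handed in; nothing more can be done
None
```

The keyed filter is in the housing with its rib in the notch, released, and the job is handed in at about 12 s on the robot's clock. I picked it up by its bar, turned it about −133° to line up the rib, and lowered it. The floor contact came at the height I expected, and then I opened the fingers and backed the gripper off.

**Last checks:**
- **Seating:** the cap top is at z ≈ 78 mm and the bar top at z ≈ 114 mm. Both match a filter fully home, 16 mm above the rim.
- **Tilt:** about 0.2° in the wrist view. The flat-surface fits from the side and top cameras were noisier (up to 3.5° and 1.9°). I put that down to noise, because the heights agreed to about 1 mm across all three cameras.
- **Rib direction:** −17° to −18°, against about −18° for the notch.
- **Position:** the cameras differed by about 3 mm in x, roughly in line with their stated calibration error, and the fit leaves 8 mm of room on each side.
- **Rib in the last wrist view:** my rib measurement there found no points, because the rib was out of frame. The side and top views confirmed it.
- **Other objects:** I did not touch the plain filter or the blue look-alikes. I did not re-measure their positions at the end.

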